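# Close the sealed movement case and shoot its bolt home

### The arm

A 6-joint arm with a two-finger parallel gripper is mounted at the origin on a cart in front of the work surface, level with it; the furniture and walls round the work are solid. World frame = base frame: x ahead of the robot, y to its left, z up, the work surface at z = 0. Lengths are in m, angles in rad, forces in N, time in s.
With the tool pointing down it reaches from about 0.35 to 0.8 m from the base axis. Payload 7.3 kg.
Tool frame: the origin (TCP) lies between the finger pads; the fingertips stand 25 mm ahead of it and the grasp point (between the pads) lies 6 mm ahead of it (r.tip_extent is the distance from the TCP to the fingertips, in m); z points along the fingers, y is the direction in which the jaws open and shut (so a half turn about z gives the same grasp; the last joint's range is limited). The gripper opens to 85 mm and grips with 20 to 120 N. Pads are 22 mm wide; open, the fingers measure 114 mm over their backs; the gripper's body (76 mm by 85 mm) begins 54 mm behind the grasp point. The pads swing forward as they close: fully open they stand 13 mm farther back than shut.
Start: joints at [1.193, 0.342, 1.524, -0, 1.275, -0.146], TCP at [0.121, 0.511, 0.256] pointing down, gripper open.
Joint ranges: [-2.53, 2.53], [-0.77, 2.02], [0.04, 2.7], [-1, 4.14], [0.28, 2.66], [-3.11, 3.11]. Speed limits (rad/s): [2.57, 2.57, 3.14, 3.14, 3.14, 3.14].

### API

Orientations are given as a unit quaternion [x, y, z, w].
In Python, from workcell import r, command_gripper, optics gives the robot as it stands. The module is installed in compiled form; this text tells all that it offers. Calls block until the motion is done:
- r.reach(position, orientation): joint-space move of the TCP to a pose.
- r.move_straight(position, orientation=None, speed=0.15, max_force=None): straight line of the TCP; orientation=None keeps the orientation; speed is the mean speed in m/s. With max_force (N) it stops when the force on the tool has changed by that much, and returns True; else False.
- r.movej(angles): joint-space move.
- command_gripper(opening, force=None): finger opening in m; force is the grip in N (None keeps the last); returns when the fingers have stopped.
- r.hold(seconds).
- r.solve_ik(position, orientation): joint angles nearest the present ones, or None.
- r.read_state(): the state.
- optics.get_image(name): name is "scene" or "top"; returns (picture, depth): 480x640x3 uint8, red, green, blue; 480x640 float32, m along the optical axis (not along the pixel's ray), 0 where there is no reading.
- optics.camera_model(name): a dict with "K" (3x3 intrinsics, pixels), "k1" (the pictures are not rectified: a ray, as slopes to the right and down, at radius r is drawn at 1 + k1 r^2 times it, then the intrinsics apply), "R" (3x3) and "t" (3): a world point X has camera coordinates R X + t. Camera axes: x right, y down, z forward; pixel columns grow to the right and rows downward; lengths in m; the calibration is good to about 2 mm. A picture is of the moment at which its call begins. camera_model takes no time and is no camera call.
A pose or a line that the arm cannot do raises r.PlanningError and nothing moves.
- r.finish_job(): hands the job in, once; it reports no verdict.
The state is a dict: "time_s": time; "joint_positions": joint angles; "dq": joint speeds; "tau": joint torques, N m; "eef_pos": TCP position; "eef_rot": TCP orientation; "contact_force": force on the tool from outside, world axes, zero at the start; "torque": the same for the moment, N m; "grip_width": finger opening in m.
Only numpy, scipy, OpenCV 4.12 (cv2) and the standard library are available. Lean on these libraries where they do the work, as an engineer would, in place of code of your own. Each camera call takes 0.05 s, during which the arm holds its last target.

### The job

Close the blue watch-movement case: bring the hinged lid down, press it shut against its springy seal and, keeping it pressed, slide the red-knobbed barrel bolt across until its tip is fully home in the keeper, pushed firmly against the rubber buffer at the bottom of the socket. Feel for the stop, do not ram the bolt or crush the lid on the rim, and leave the bottle, the loupe and the oil cup beside the case where they stand. Let go at the end; the bolt alone must hold the lid shut.

Things in the scene. Friction and masses are not known exactly. Their poses are not given: they have to be found in the camera images.
- case: Blue open case, 150 x 150 mm, rim 47 mm above the bench, fixed to the bench. Origin: centre of its underside, on the bench; x points from the front side to the hinge side, y toward the keeper, z up. The lid's hinge axis runs along case y at case x = +80 mm, z = 47 mm.
- rim: Steel strip on top of the case's front wall, 4 x 140 mm, on which the lid comes to rest when it is fully shut. Origin: middle of its upper face, at case (-72.5, 0, 47) mm.
- seal_top (a point): Middle of the top of the springy black rubber strip behind the front rim; 13 mm above the rim when free, about 0.8 N/mm. It holds the lid ajar, its front edge some 8 to 14 mm up, unless the lid is pressed; about 10 to 13 N down at the bolt's knob brings the lid onto the rim.
- lid (a joint): Lid hinge angle, rad: 0 = fully shut on the rim, positive = open (front edge up and away from the robot); about 0.07 to 0.09 when it just lies ajar on the seal. Lid plate 156 x 152 x 6 mm, underside in the hinge plane; friction in the hinge holds it where it is left (a few newtons at its front edge move it).
- lid_push (a point): Free flat spot on the lid's upper face for pushing it down, clear of the bolt: 100 mm from the hinge axis towards the front edge, 58 mm to the -y side of the lid's middle, 6 mm above the hinge plane.
- bolt (a joint): Travel of the barrel bolt along case +y, m: 0 = drawn back, grows toward the keeper; fully home is some 26 to 36 mm, depending on where the keeper stands. It slides with about 2.5 N of friction and stays where it is left.
- bolt_tip (a point): Rounded tip of the brass bolt (10 mm round rod with a hemispherical end), on its axis. With the lid shut the axis lies 63 mm above the bench, at case x = -58 mm; with the bolt drawn the tip is at case y = +70 mm. The bolt rides on the lid, 138 mm from the hinge axis and 16 mm above the hinge plane.
- bolt_knob (a point): Middle of the bolt's upright red knob: 16 mm round, 30 mm tall, stands on the rod; this point is 27 mm above the bolt's axis, 75 mm behind (-y of) its tip, 15 mm below the knob's top. The rod's upper side is 22 mm below this point. Two low steel guides stand 35 mm to the -y and 67 mm to the +y side of the drawn knob.
- keeper: Steel post, 28 x 26 mm, 86 mm high, fixed to the bench just beyond the +y side of the case; axes as the case's. Origin: on the bench below the socket. Its blind socket opens toward -y at keeper y = -12 mm, 13 mm high and 14 mm wide, centred 63 mm above the bench, in line with the bolt when the lid is shut; the bolt strikes the post if the lid is still ajar.
- bolt_buffer: Rubber buffer at the bottom of the socket; origin: centre of its face, 14 mm behind the socket's mouth (keeper y = +2 mm). The bolt is home when its tip bears on this face.
- lacquer_bottle: Bystander: small bottle of pale pink lacquer with a black cap, 31 x 31 x 79 mm, standing; origin at the centre of its underside.
- loupe: Bystander: black eye loupe, 34 mm round, 30 mm high; origin at the centre of its underside.
- oil_cup: Bystander: black oil cup with a red lid, 34 mm round, 26 mm high; origin at the centre of its underside.
Mind the look-alikes: they are no part of the job. There is more than one size of the case; the one meant has the size given above.

How it is judged:
On the way, in this order (a step that is already met when the one before it is completed fails the run):
1. the lid is lowered onto its seal (hinge angle under 0.12 rad) with the bolt still drawn (under 12 mm) (value of joint lid below 0.12 rad and value of joint bolt below 0.012 m), for 0.1 s.
2. the bolt's tip presses on the buffer in the keeper with more than 3 N (contact force between bolt_buffer and anything else above 3 N and y of bolt_tip in the frame of keeper above 0 m), for 0.1 s.
At the end, for the whole second after the job is handed in: the bolt's tip is within 2.5 mm of the buffer's face (in the keeper's socket), the lid is held within 0.03 rad of fully shut, and lid and bolt are released and at rest (y of bolt_tip in the frame of keeper above -0.0005 m and value of joint lid between -0.03 and 0.03 rad and velocity of joint bolt between -0.005 and 0.005 m/s and velocity of joint lid between -0.03 and 0.03 rad/s); the robot touches nothing.
It fails at once if the bolt is rammed or forced: more than 25 N on the keeper (contact force between keeper and anything else above 25 N).
It fails at once if the lid is crushed on the rim with more than 25 N (contact force between rim and anything else above 25 N).
It fails at once if the lacquer bottle, the loupe or the oil cup is moved more than 20 mm (distance of any of lacquer_bottle, loupe, oil_cup from where it was at the start of the episode above 0.02 m).
It fails at once if the lacquer bottle is tipped (angle between lacquer_bottle's own z axis and vertical above 0.4 rad).
It also fails if it takes over 61 s, if anything falls off the work surface, if the arm or the gripper's body presses on something with over 40 N, if the wrist force passes 120 N, or if a joint passes its speed limit or range.

## Working session

There is one attempt and no reset: what is moved stays moved. The work goes in short steps, each a Python script; the robot and the scene stay as the last script left them, time stands still between calls to the robot, and variables do not carry over. Pictures are saved under pics/ and viewed, and the job is handed in when it is done.

```bash
mkdir -p pics
python3 - <<'E'
from workcell import r, command_gripper, optics
import cv2,numpy as np
for n in("scene","top"):
    p,d=optics.get_image(n); cv2.imwrite(f"pics/{n}0.png",p[:,:,::-1]); np.savez(f"{n}0.npz",p=p,d=d)
    m=optics.camera_model(n); print(n,m)
s=r.read_state(); print(s)
E
```

```text
scene {'K': array([[493.73078762,   0.        , 315.94327118],
       [  0.        , 493.73078762, 243.15827113],
       [  0.        ,   0.        ,   1.        ]]), 'k1': 0.00047763581882696187, 'R': array([[ 0.82255036, -0.56867988,  0.00375442],
       [-0.38612455, -0.56332106, -0.7304637 ],
       [ 0.41751495,  0.59939351, -0.6829412 ]]), 't': array([-0.44694515,  0.34083697,  0.66341739])}
top {'K': array([[601.04551235,   0.        , 320.77640023],
       [  0.        , 601.04551235, 235.29346272],
       [  0.        ,   0.        ,   1.        ]]), 'k1': -0.07435179685255029, 'R': array([[-0.00649868, -0.99996919,  0.00440229],
       [-0.99261849,  0.00591763, -0.12113425],
       [ 0.12110447, -0.005157  , -0.99262637]]), 't': array([0.07619556, 0.60028118, 1.38346783])}
{'time_s': 0.1, 'joint_positions': array([ 1.19298090e+00,  3.42670562e-01,  1.52490112e+00,  1.51181591e-05,
        1.27540789e+00, -1.45964045e-01]), 'dq': array([ 9.16802717e-05, -1.31238313e-03, -2.44246057e-03, -1.28013874e-03,
        4.06748531e-04, -1.11185795e-04]), 'tau': array([ 2.35406711e-03, -4.34437752e+01, -2.46493918e+01, -2.46725713e-04,
        4.56757145e-03, -4.39012683e-05]), 'eef_pos': array([0.12047273, 0.51066675, 0.25569345]), 'eef_rot': array([ 1.15668379e-01,  9.93287645e-01, -6.67940203e-04, -1.86524115e-04]), 'contact_force': array([ 0.732818  , -0.30250799, -0.05948206]), 'torque': array([-0.00824799, -0.01007399,  0.00608745]), 'grip_width': 0.08496272527790712}
```

View pics/scene0.png

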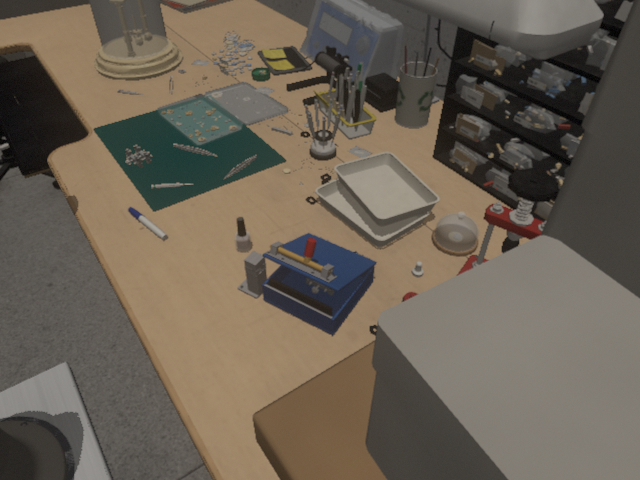

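View pics/top0.png

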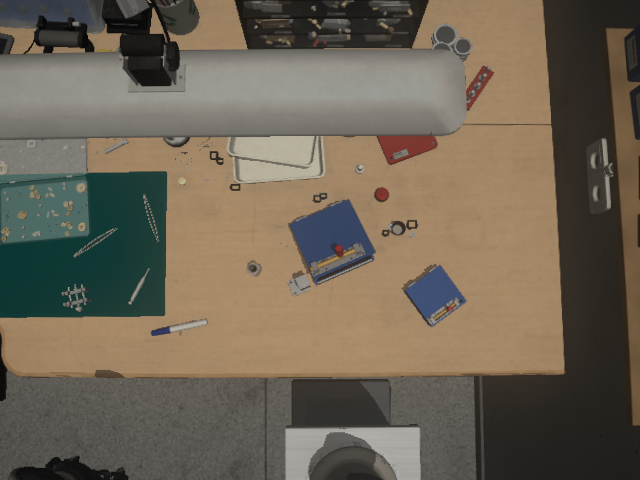

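Two blue cases appear in the top view: a large one at about (333,242) and a small one at about (435,295). I'll measure both and confirm with a crop. Bystander candidates: bottle at (254,268), red-topped cup at (382,194), and black round loupe at (398,228).

```bash
cat > h.py <<'E'
from workcell import r, command_gripper, optics
import cv2,numpy as np
def ray(n,u,v):
    m=optics.camera_model(n);K=m["K"]
    D=np.array([m["k1"],0,0,0,0.])
    p=cv2.undistortPoints(np.array([[[u,v]]],float),K,D)[0,0]
    R=m["R"];return -R.T@m["t"], R.T@np.array([p[0],p[1],1])
def onz(n,u,v,z):
    c,d=ray(n,u,v);return c+d*(z-c[2])/d[2]
def proj(n,X):
    m=optics.camera_model(n);rv=cv2.Rodrigues(m["R"])[0]
    return cv2.projectPoints(np.array(X,float).reshape(-1,1,3),rv,m["t"],m["K"],np.array([m["k1"],0,0,0,0.]))[0].reshape(-1,2)
def tri(u1,u2):
    c1,d1=ray("scene",*u1);c2,d2=ray("top",*u2)
    A=np.stack([d1,-d2],1);s=np.linalg.lstsq(A,c2-c1,rcond=None)[0]
    a,b=c1+s[0]*d1,c2+s[1]*d2;return (a+b)/2,np.linalg.norm(a-b)
def pts(n,d,x0,y0,x1,y1):
    vs,us=np.mgrid[y0:y1,x0:x1];m=optics.camera_model(n)
    q=cv2.undistortPoints(np.stack([us.ravel(),vs.ravel()],1).astype(float).reshape(-1,1,2),m["K"],np.array([m["k1"],0,0,0,0.])).reshape(-1,2)
    z=d[y0:y1,x0:x1].ravel();c=np.c_[q*z[:,None],z]
    return ((c-m["t"])@m["R"]).reshape(y1-y0,x1-x0,3)
E
python3 - <<'E'
import cv2
a=cv2.imread("pics/top0.png")[180:340,230:480];cv2.imwrite("pics/top0c.png",cv2.resize(a,None,fx=3.2,fy=3.2,interpolation=cv2.INTER_CUBIC))
a=cv2.imread("pics/scene0.png")[200:350,210:410];cv2.imwrite("pics/scene0c.png",cv2.resize(a,None,fx=4,fy=4,interpolation=cv2.INTER_CUBIC))
E
```

```text
(no output)
```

View pics/top0c.png

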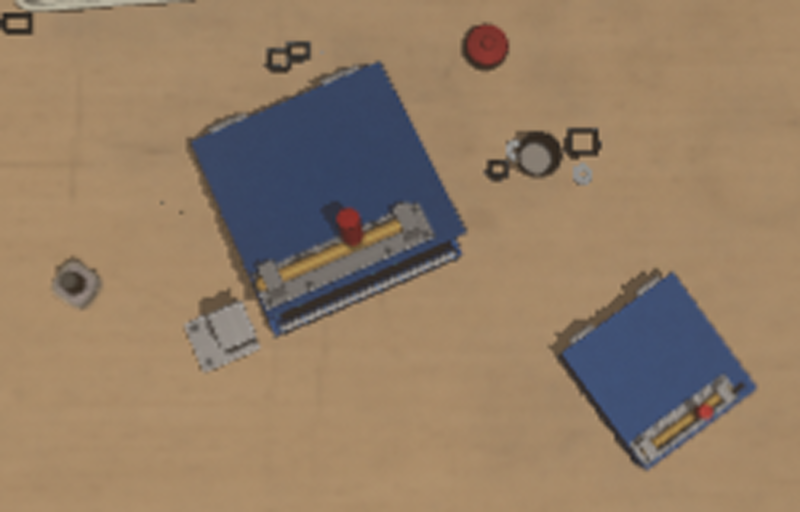

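View pics/scene0c.png

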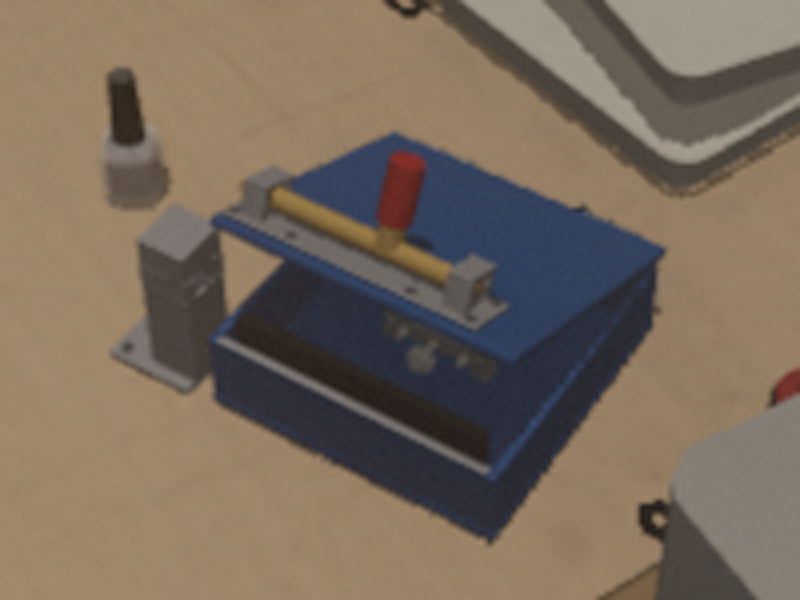

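The crops show the large case at (333,242) with its lid ajar, its red knob at scene (310,248), the keeper post at its left corner, and the seal and rim in front. Next I'll measure sizes and poses.

Run:
```python
from h import *
np.set_printoptions(precision=4,suppress=True)
f=lambda u,v:(u/4+210-.375,v/4+200-.375)
g=lambda u,v:(u/3.2+230-.34,v/3.2+180-.34)
L=onz("scene",*f(218,338),.047);R=onz("scene",*f(492,470),.047);print("rim scene",L,R,np.linalg.norm(L-R),np.degrees(np.arctan2(*(L-R)[:2])))
L=onz("top",*g(277,333),.047);R=onz("top",*g(461,253),.047);print("rim top",L,R,np.linalg.norm(L-R),np.degrees(np.arctan2(*(L-R)[:2])))
L=onz("scene",*f(215,402),0);R=onz("scene",*f(492,540),0);print("base scene",L,R,np.linalg.norm(L-R),np.degrees(np.arctan2(*(L-R)[:2])))
a,b=onz("top",*g(645,467),.03),onz("top",*g(755,388),.03);print("small",np.linalg.norm(a-b))
for c in [(178,205),(223,240),(183,272),(140,240)]:print("keeper top",onz("scene",*f(*c),.086))
print("knob",tri(f(407,157),g(348,214)))
print("rod/knob base",tri(f(390,240),g(352,243)))
print("bottle",onz("top",*g(77,283),.075)); print("loupe",onz("top",*g(537,155),.03)); print("cup",onz("top",*g(487,46),.026))
for n in("scene","top"):
    d=np.load(n+"0.npz")["d"]
    P=pts(n,d,*( (250,225,380,330) if n=="scene" else (285,195,380,290)))
    p=np.load(n+"0.npz")["p"][225:330,250:380] if n=="scene" else np.load(n+"0.npz")["p"][195:290,285:380]
    hsv=cv2.cvtColor(p,cv2.COLOR_RGB2HSV);m=(hsv[...,0]>100)&(hsv[...,0]<125)&(hsv[...,1]>120)&(P[...,2]>.06)&(P[...,2]<.2)
    m=cv2.erode(m.astype(np.uint8),np.ones((3,3)))>0
    Q=P[m];print(n,len(Q),Q.min(0),Q.max(0))
    if len(Q)<50: continue
    A=np.c_[Q[:,:2],np.ones(len(Q))]
    w=np.ones(len(Q),bool)
    for _ in range(6):
        k=np.linalg.lstsq(A[w],Q[w,2],rcond=None)[0];e=Q[:,2]-A@k;w=abs(e)<.004
    nn=np.array([-k[0],-k[1],1]);nn/=np.linalg.norm(nn);print("lid plane n",nn,"tilt",np.arccos(nn[2]),"dir deg",np.degrees(np.arctan2(nn[1],nn[0])),w.mean(),e[w].std())
    red=((hsv[...,0]<8)|(hsv[...,0]>172))&(hsv[...,1]>130);K=P[red];print("red",len(K),np.median(K,0),K.max(0))
```

```text
rim scene [0.4863 0.0807 0.047 ] [ 0.5434 -0.0488  0.047 ] 0.14159305370670916 -23.78485468955349
rim top [0.4862 0.0838 0.047 ] [ 0.5436 -0.0508  0.047 ] 0.14633992430402742 -23.085625242281512
base scene [0.4839 0.0856 0.    ] [ 0.5438 -0.0505  0.    ] 0.14872431976060338 -23.73958738634051
small 0.10055134969066744
keeper top [0.4965 0.1285 0.086 ]
keeper top [0.5019 0.0978 0.086 ]
keeper top [0.4776 0.0906 0.086 ]
keeper top [0.4717 0.1186 0.086 ]
knob (array([0.5603, 0.0359, 0.1527]), np.float64(0.003359552391976644))
rod/knob base (array([0.5457, 0.031 , 0.1162]), np.float64(0.0008750632124864546))
bottle [0.5215 0.2263 0.075 ]
loupe [ 0.6177 -0.1103  0.03  ]
cup [ 0.701 -0.075  0.026]
scene 10 [ 0.5487 -0.0396  0.1074] [ 0.557  -0.0312  0.1131]Traceback (most recent call last):
  File "<stdin>", line 19, in <module>
    return umr_minimum(a, axis, None, out, keepdims, initial, where)
ValueError: zero-size array to reduction operation minimum which has no identity
```

Run:
```python
from h import *
np.set_printoptions(precision=4,suppress=True)
for n,b in(("scene",(270,230,380,320)),("top",(285,195,380,290))):
    z=np.load(n+"0.npz");d=z["d"];x0,y0,x1,y1=b
    P=pts(n,d,*b);p=z["p"][y0:y1,x0:x1];hsv=cv2.cvtColor(p,cv2.COLOR_RGB2HSV)
    print(n,(d[y0:y1,x0:x1]>0).mean())
    m=(hsv[...,0]>100)&(hsv[...,0]<130)&(hsv[...,1]>90)&(d[y0:y1,x0:x1]>0)
    print(m.sum(),np.percentile(P[m][:,2],[2,20,50,80,98]))
    m&=(P[...,2]>.05)
    c=np.array([.5815,.0463,0]);ps=np.radians(23.6);M=np.array([[np.cos(ps),np.sin(ps),0],[-np.sin(ps),np.cos(ps),0],[0,0,1]])
    Q=(P[m]-c)@M.T; w=np.ones(len(Q),bool)
    if n=="scene": w=Q[:,2]>.06
    A=np.c_[Q[:,:2],np.ones(len(Q))]
    for _ in range(8):
        k=np.linalg.lstsq(A[w],Q[w,2],rcond=None)[0];e=Q[:,2]-A@k;w=abs(e)<.004
    print("plane",k,"theta",np.arctan(-k[0]),"z at x=80",k@[.08,0,1],w.sum(),e[w].std())
    print("ext",np.percentile(Q[w],[1,99],axis=0))
    red=((hsv[...,0]<8)|(hsv[...,0]>172))&(hsv[...,1]>130)&(d[y0:y1,x0:x1]>0);K=(P[red]-c)@M.T;print("red",len(K),np.median(K,0),K.min(0),K.max(0))
```

```text
scene 0.9952525252525253
2096 [0.0451 0.0619 0.078  0.094  0.1136]
plane [-0.4125  0.0029  0.0862] theta 0.39127748188198247 z at x=80 0.05317663846615508 1960 0.0008120794427988234
ext [[-0.0672 -0.0763  0.0549]
 [ 0.0745  0.0694  0.114 ]]
red 150 [-0.0368 -0.0042  0.1465] [-0.0458 -0.0098  0.0577] [0.0651 0.0508 0.1566]
top 0.9956786703601108
2976 [0.0529 0.0634 0.0777 0.0915 0.1117]
plane [-0.4114  0.0016  0.0865] theta 0.39032569441033804 z at x=80 0.053617241634375055 2553 0.001996422330239136
ext [[-0.0621 -0.0742  0.053 ]
 [ 0.078   0.0713  0.1128]]
red 77 [-0.0274 -0.0018  0.1486] [-0.0414 -0.1523  0.0138] [0.0652 0.0056 0.1586]
```

```bash
cat >> h.py <<'E'
np.set_printoptions(precision=4,suppress=True)
C=np.array([.5815,.0463,0]);PS=np.radians(23.6)
M=np.array([[np.cos(PS),np.sin(PS),0],[-np.sin(PS),np.cos(PS),0],[0,0,1]])
def W(*p): return C+M.T@np.array(p,float)
def Cf(X): return M@(np.array(X)-C)
ph=np.pi/2+PS/2
Q=[np.cos(ph),np.sin(ph),0,0]
def st(l=""):
    s=r.read_state();print(l,"t%.2f"%s["time_s"],"case",Cf(s["eef_pos"])*1e3,"F",M@s["contact_force"],"w%.4f"%s["grip_width"]);return s
def snap(n,name,b=None,k=1):
    p,d=optics.get_image(n)
    np.savez(name+".npz",p=p,d=d)
    q=p[:,:,::-1]
    if b: q=q[b[1]:b[3],b[0]:b[2]]
    cv2.imwrite("pics/"+name+".png",cv2.resize(q,None,fx=k,fy=k,interpolation=cv2.INTER_CUBIC))
E
python3 - <<'E'
from h import *
print(r.tip_extent)
command_gripper(0.0,30)
r.reach(W(-.015,-.058,.20),Q); st("above")
r.move_straight(W(-.015,-.058,.125)); s=st("pre")
hit=r.move_straight(W(-.015,-.058,.059+r.tip_extent),speed=.03,max_force=11); st("down %s"%hit)
r.hold(.2); st()
snap("scene","scene1",(210,200,410,350),4)
E
```

```text
0.025
above t3.38 case [-14.7053 -57.2523 200.0943] F [-0.2799 -0.3796 -1.0103] w0.0002
pre t4.03 case [-14.4545 -58.0425 125.6943] F [0.6432 0.0473 1.2233] w0.0000
down False t5.54 case [-15.0429 -57.9914  84.2137] F [-2.9833  0.1468  3.1708] w-0.0002
 t5.74 case [-15.0441 -58.0095  84.1819] F [-2.8248  0.7679  4.6617] w0.0002
```

View pics/scene1.png

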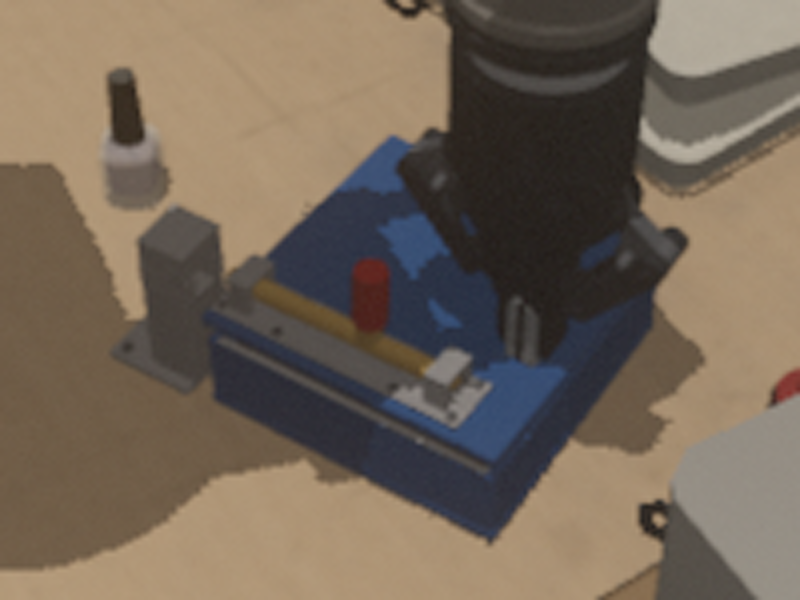

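The lid now lies nearly shut on its seal, with the knob at crop (371,295), which is scene (303,274). I'll lift off and re-measure the knob, bolt and keeper from both views.

Run:
```python
from h import *
r.move_straight(W(-.015,-.058,.13)); 
r.reach(W(-.05,-.15,.22),Q);st()
snap("scene","scene2",(210,200,410,350),4); snap("top","top2",(250,180,430,320),4)
for n,b in(("scene",(270,230,380,320)),("top",(285,195,380,290))):
    z=np.load(n+"2.npz");d=z["d"];x0,y0,x1,y1=b
    P=pts(n,d,*b);p=z["p"][y0:y1,x0:x1];hsv=cv2.cvtColor(p,cv2.COLOR_RGB2HSV)
    Qc=((P.reshape(-1,3)-C)@M.T).reshape(P.shape)
    red=((hsv[...,0]<8)|(hsv[...,0]>172))&(hsv[...,1]>110)&(Qc[...,2]>.06)&(Qc[...,2]<.14)&(abs(Qc[...,1])<.03);K=Qc[red];print(n,"red",len(K),np.median(K,0),K.min(0),K.max(0))
    m=(hsv[...,0]>100)&(hsv[...,0]<130)&(hsv[...,1]>90)&(Qc[...,2]>.048)&(Qc[...,2]<.09)
    q=Qc[m];w=np.ones(len(q),bool);A=np.c_[q[:,:2],np.ones(len(q))]
    for _ in range(8):
        k=np.linalg.lstsq(A[w],q[w,2],rcond=None)[0];e=q[:,2]-A@k;w=abs(e)<.003
    print("plane",k,"theta",np.arctan(-k[0]),w.sum())
```

```text
t6.84 case [ -50.4366 -149.0348  218.0679] F [-0.833   0.9408 -1.2518] w0.0001
scene red 132 [-0.0615 -0.0049  0.1062] [-0.0669 -0.0095  0.0863] [-0.0496  0.0043  0.1167]
plane [-0.0656  0.0013  0.0586] theta 0.06550984912366158 3329
top red 40 [-0.0539 -0.0002  0.1125] [-0.0615 -0.0107  0.0703] [-0.0469  0.0064  0.1188]
plane [-0.0685  0.0037  0.0578] theta 0.06838745603281564 2091
```

View pics/scene2.png

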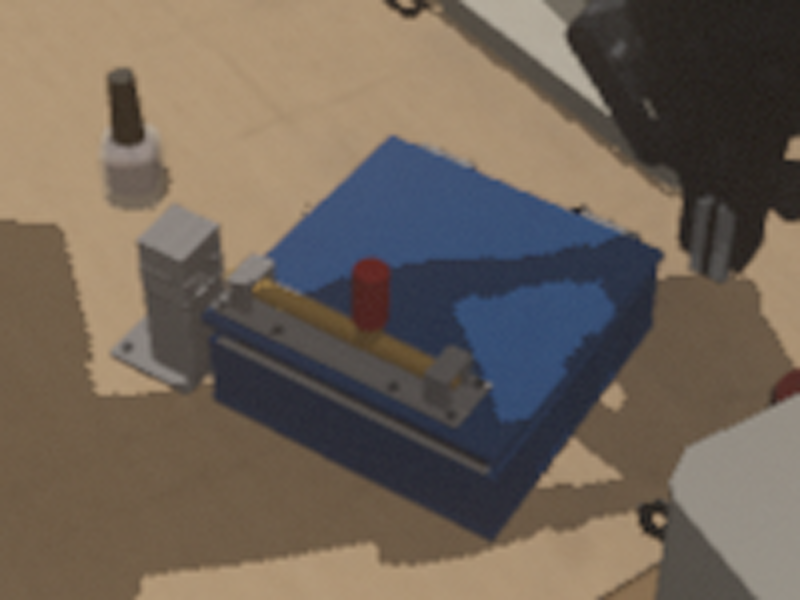

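View pics/top2.png

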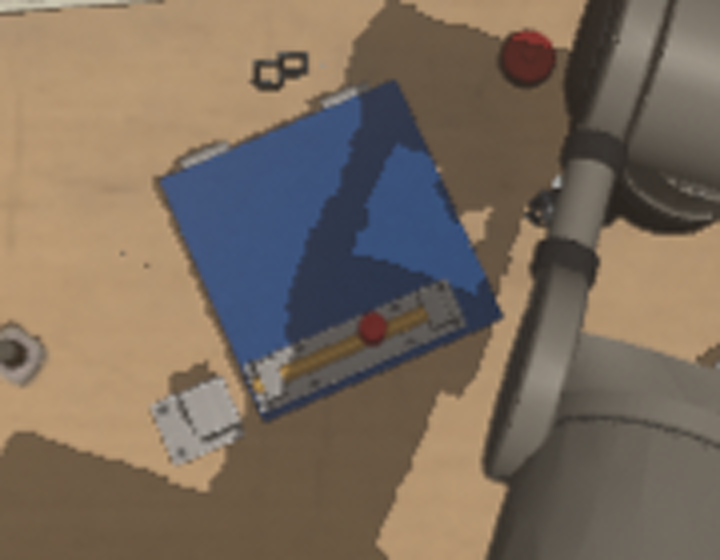

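Run:
```python
from h import *
f=lambda u,v:(u/4+210-.375,v/4+200-.375)
g=lambda u,v:(u/4+250-.375,v/4+180-.375)
X,e=tri(f(371,267),g(373,326));print("knobtop",Cf(X)*1e3,e)
print("knob scene at x=-.055 plane: top z")
for n,u in(("scene",f(371,267)),("top",g(373,326))): print(n,Cf(onz(n,*u,.113))*1e3)
X,e=tri(f(178,207),g(238,377));print("kcorner?",Cf(X)*1e3,e)
# guides
print("guide+y top",Cf(onz("scene",*f(252,262),.08))*1e3,"guide-y",Cf(onz("scene",*f(450,355),.08))*1e3)
for c in [(178,205),(222,232),(183,268),(140,240)]:print("keeper top",Cf(onz("scene",*f(*c),.086))*1e3)
```

```text
knobtop [-53.4318  -0.6115 113.3146] 0.0009960563033551467
knob scene at x=-.055 plane: top z
scene [-53.5249  -0.0795 113.    ]
top [-53.0998  -1.022  113.    ]
kcorner? [-55.4887  86.4039 107.7314] 0.02077592198580157
guide+y top [-52.0046  64.0068  80.    ] guide-y [-52.5957 -38.5062  80.    ]
keeper top [-44.9568 109.382   86.    ]
keeper top [-48.4673  82.4081  86.    ]
keeper top [-75.4999  83.6814  86.    ]
keeper top [-71.7039 110.173   86.    ]
```

Run:
```python
from h import *
r.reach(W(-.056,-.002,.20),Q); command_gripper(.030,20); st("above")
r.move_straight(W(-.056,-.002,.150)); st()
hit=r.move_straight(W(-.056,-.002,.105),speed=.04,max_force=4); st("down %s"%hit)
snap("scene","scene3",(210,200,410,350),4); snap("top","top3",(250,180,430,320),4)
```

```text
above t7.99 case [-56.0242  -2.6624 199.8889] F [-1.1229  0.6274 -0.107 ] w0.0299
 t8.47 case [-55.8383  -2.2267 150.2654] F [ 0.0621 -0.4971  1.3864] w0.0300
down False t9.75 case [-55.8481  -2.0801 105.2495] F [0.5459 0.0156 0.528 ] w0.0299
```

View pics/scene3.png

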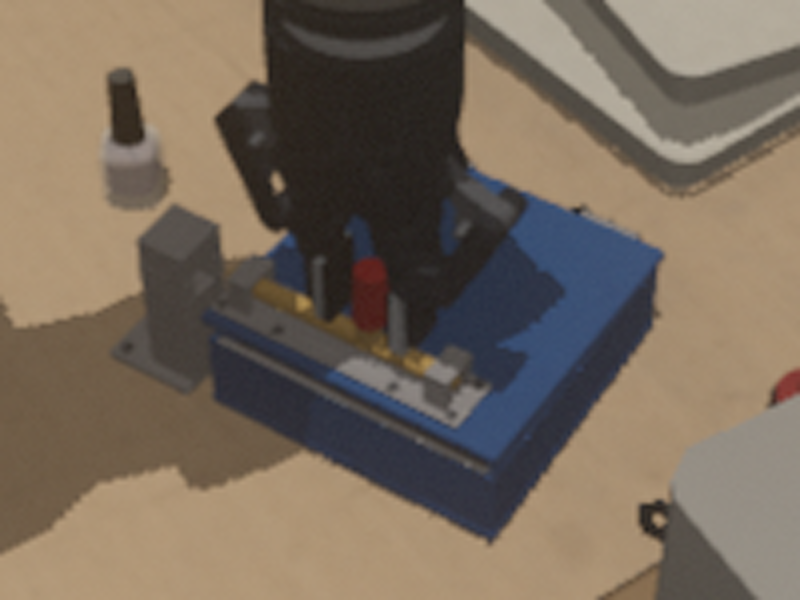

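The fingers straddle the knob at crop (370,295), with the knob nearer the -y pad. I'll shift 3 mm, close, then press down in small steps.

Run:
```python
from h import *
r.move_straight(W(-.056,-.005,.105),max_force=4); 
command_gripper(.010,20); r.hold(.1); s=st("closed")
z=.105
while True:
    z-=.001
    r.move_straight(W(-.057,-.005,z),speed=.02); r.hold(.05)
    F=np.mean([ (r.hold(.02),M@r.read_state()["contact_force"])[1] for _ in range(4)],0)
    print("%.4f"%z,r.read_state()["eef_pos"][2],F)
    if F[2]>9 or z<.0905: break
st()
```

```text
closed t10.47 case [-56.0047  -4.8448 105.1002] F [-0.8686  2.3713  3.5309] w0.0150
0.1040 0.10425974375008558 [2.3997 2.1398 3.6453]
0.1030 0.10320571875385068 [1.436  2.6891 4.964 ]
0.1020 0.10218789887440154 [1.0165 2.1795 5.6713]
0.1010 0.10124019942514086 [-0.5501  2.1254  7.0088]
0.1000 0.10029432054377894 [-1.3419  1.8025  7.9131]
0.0990 0.09934447638821675 [-2.3024  1.4044  9.1138]
 t12.67 case [-57.6393  -5.1375  99.3445] F [-2.3428  1.5889  9.7262] w0.0153
```

Run:
```python
from h import *
z=.099
while True:
    z-=.0007
    r.move_straight(W(-.058,-.005,z),speed=.02); r.hold(.05)
    F=np.mean([ (r.hold(.02),M@r.read_state()["contact_force"])[1] for _ in range(4)],0)
    print("%.4f"%z,r.read_state()["eef_pos"][2],F)
    if F[2]>16 or z<.089: break
st()
snap("scene","scene4",(210,200,410,350),4)
```

```text
0.0983 0.09886085187404481 [-0.0168  2.3276  8.6065]
0.0976 0.09823388282276818 [0.0146 2.17   9.3626]
0.0969 0.0975286361093495 [-1.6546  2.1165 10.394 ]
0.0962 0.09688821509842288 [-1.8354  1.9149 11.1002]
0.0955 0.09623490677520101 [-2.8559  1.7234 11.6119]
0.0948 0.09558419568265868 [-3.0197  2.1715 11.8499]
0.0941 0.09528411920762817 [-3.7206  1.7484 16.036 ]
 t15.23 case [-58.4989  -5.3227  95.2841] F [-4.1251  2.0305 16.5069] w0.0154
```

View pics/scene4.png

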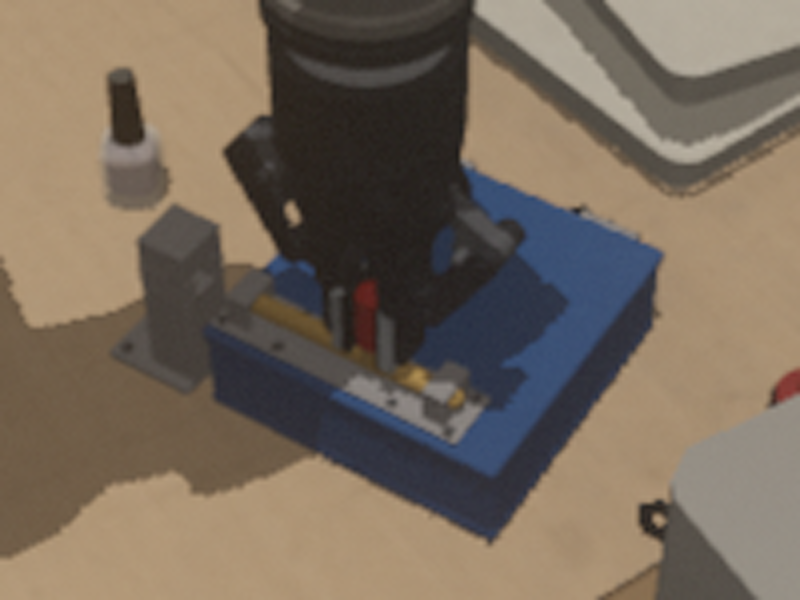

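The rim stop is felt: force jumps from 11.8 N to 16 N at z=95.3 mm, and the picture shows the lid flat on the case. Keeping it pressed, I'll slide the bolt in +y and watch the force.

```bash
cat > slide.py <<'E'
from h import *
import sys
y=float(sys.argv[1]);yend=float(sys.argv[2]);dF=float(sys.argv[3]);z=float(sys.argv[4]);x=-.058
base=[]
while True:
    y+=.002 if y<.010 else .001
    r.move_straight(W(x,y,z),speed=.02); 
    F=np.mean([ (r.hold(.02),M@r.read_state()["contact_force"])[1] for _ in range(4)],0)
    a=Cf(r.read_state()["eef_pos"])*1e3
    print("%.1f"%(y*1e3),"%.4f"%z,a,F)
    if F[2]<14.5: z-=.0004
    if F[2]>19: z+=.0004
    if y>.0:
        base.append(F[1])
    b=np.median(base[:6]) if base else F[1]
    if F[1]<b-dF or y>=yend or F[2]>23 or F[2]<10: break
    if y<.004 and F[1]<-10: break
st("end z %.4f y %.4f"%(z,y))
E
python3 slide.py -.005 .031 7 .0939
```

```text
-3.0 0.0939 [-58.4637  -3.8432  95.2713] [-4.9478  0.1208 16.7944]
-1.0 0.0939 [-58.4245  -2.0284  95.3088] [-4.8531 -0.659  16.6394]
1.0 0.0939 [-58.4015  -0.0911  95.319 ] [-4.4563 -1.0615 16.6856]
3.0 0.0939 [-58.3933   1.9118  95.3079] [-4.9593 -1.3894 16.6282]
5.0 0.0939 [-58.3784   3.9164  95.3009] [-4.5911 -0.8615 16.7058]
7.0 0.0939 [-58.3504   5.9136  95.3038] [-4.4847 -1.2405 15.9135]
9.0 0.0939 [-58.3234   7.9045  95.3071] [-4.8479 -1.282  16.8455]
11.0 0.0939 [-58.3173   9.9146  95.3149] [-4.0782 -1.0639 16.5331]
12.0 0.0939 [-58.3091  10.8147  95.3005] [-4.723  -1.5412 16.1029]
13.0 0.0939 [-58.3351  11.7906  95.2955] [-4.4356 -2.0694 16.4686]
14.0 0.0939 [-58.3081  12.7667  95.3154] [-4.5619 -1.2741 16.1343]
15.0 0.0939 [-58.2778  13.7617  95.3362] [-4.6446 -1.6783 16.8986]
16.0 0.0939 [-58.2724  14.7513  95.3182] [-4.6597 -1.863  16.4487]
17.0 0.0939 [-58.2923  15.7687  95.2871] [-4.4427 -1.5407 16.04  ]
18.0 0.0939 [-58.2604  16.7856  95.3107] [-4.8973 -1.57   16.3741]
19.0 0.0939 [-58.2596  17.7605  95.2958] [-4.9369 -2.1745 16.6855]
20.0 0.0939 [-58.2525  18.7746  95.3058] [-5.2184 -2.129  16.2811]
21.0 0.0939 [-58.2349  19.7732  95.3252] [-4.5924 -1.62   16.2693]
22.0 0.0939 [-58.2182  20.7896  95.3115] [-4.5618 -2.135  16.1261]
23.0 0.0939 [-58.2178  21.7766  95.323 ] [-4.5943 -1.9559 16.3598]
24.0 0.0939 [-58.2072  22.7606  95.3263] [-4.6969 -1.7293 16.073 ]
25.0 0.0939 [-58.223   23.7559  95.3273] [-4.2687 -1.7749 16.343 ]
26.0 0.0939 [-58.1988  24.7675  95.3165] [-4.7199 -1.662  16.2414]
27.0 0.0939 [-58.146   25.3234  95.3836] [-4.6121 -3.824  15.3303]
28.0 0.0939 [-58.1231  25.5172  95.4634] [-5.8883 -7.5187 15.3671]
29.0 0.0939 [-58.0458  25.6995  95.4698] [ -5.9741 -11.3255  15.0041]
end z 0.0939 y 0.0290 t23.52 case [-58.0458  25.6995  95.4698] F [ -6.3817 -11.2362  14.7128] w0.0151
```

A firm stop is felt at about 30.7 mm of travel, inside the expected range, with about 9.5 N above sliding friction. I'll ease off the push, let the lid load pass gently onto the bolt, and release.

Run:
```python
from h import *
r.hold(.2);st("pressed")
r.move_straight(W(-.058,.0278,.0939),speed=.01); st("eased")
z=.0939
while z<.1:
    z+=.0007
    r.move_straight(W(-.058,.0278,z),speed=.02); r.hold(.04)
    F=np.mean([ (r.hold(.02),M@r.read_state()["contact_force"])[1] for _ in range(4)],0)
    a=Cf(r.read_state()["eef_pos"])*1e3
    print("%.4f"%z,a,F)
    if F[2]<4: break
snap("scene","scene5",(210,200,410,350),4)
```

```text
pressed t23.72 case [-58.0637  25.6987  95.4537] F [ -6.4623 -11.0626  14.4326] w0.0154
eased t23.98 case [-58.0755  25.4618  95.395 ] F [-5.2168 -7.1196 16.338 ] w0.0152
0.0946 [-58.1417  25.5299  95.6079] [-4.1334 -7.5937 11.4238]
0.0953 [-58.0863  25.5218  96.1267] [-3.257  -7.7148  9.4423]
0.0960 [-57.9419  25.5373  96.7574] [-2.1267 -7.0738  7.9687]
0.0967 [-57.8586  25.5471  97.3401] [-1.0103 -7.2626  6.9011]
0.0974 [-57.877   25.586   97.5946] [-0.1024 -6.9195  3.506 ]
```

View pics/scene5.png

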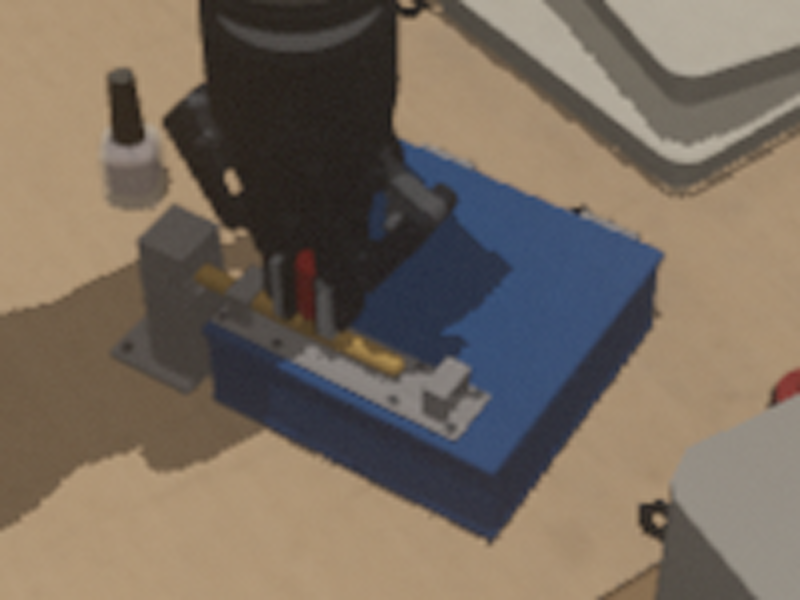

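The rod enters the socket at crop (200,278) and the lid has risen only about 2 mm against the keeper. Now I'll open and lift clear.

Run:
```python
from h import *
command_gripper(.027); st("open")
p=Cf(r.read_state()["eef_pos"])
r.move_straight(W(p[0],.0255,p[2]+.004),speed=.03); st()
r.move_straight(W(p[0],.0255,.16),speed=.06); st("up")
r.reach(W(-.05,-.15,.22),Q)
snap("scene","scene6",(210,200,410,350),4);snap("top","top6",(230,180,430,320),4)
for n,b in(("scene",(270,230,380,320)),("top",(285,195,380,290))):
    z=np.load(n+"6.npz");d=z["d"];x0,y0,x1,y1=b
    P=pts(n,d,*b);hsv=cv2.cvtColor(z["p"][y0:y1,x0:x1],cv2.COLOR_RGB2HSV)
    Qc=((P.reshape(-1,3)-C)@M.T).reshape(P.shape)
    m=(hsv[...,0]>100)&(hsv[...,0]<130)&(hsv[...,1]>90)&(Qc[...,2]>.048)&(Qc[...,2]<.09)
    q=Qc[m];w=np.ones(len(q),bool);A=np.c_[q[:,:2],np.ones(len(q))]
    for _ in range(8):
        k=np.linalg.lstsq(A[w],q[w,2],rcond=None)[0];e=q[:,2]-A@k;w=abs(e)<.003
    print(n,"theta",np.arctan(-k[0]),w.sum())
st()
```

```text
open t26.10 case [-58.6642  28.0164  96.8256] F [0.2317 0.4797 0.5598] w0.0269
 t26.39 case [-58.6019  25.4106 101.0022] F [0.3927 0.4177 0.4664] w0.0267
up t27.52 case [-58.8976  25.6121 159.6078] F [-0.0078  0.2541 -0.0667] w0.0269
scene theta 0.014841195784267973 3514
top theta 0.013759324023001458 2179
 t28.39 case [ -49.9816 -147.9277  219.1107] F [-0.9147  0.9169 -0.0412] w0.0269
```

View pics/scene6.png

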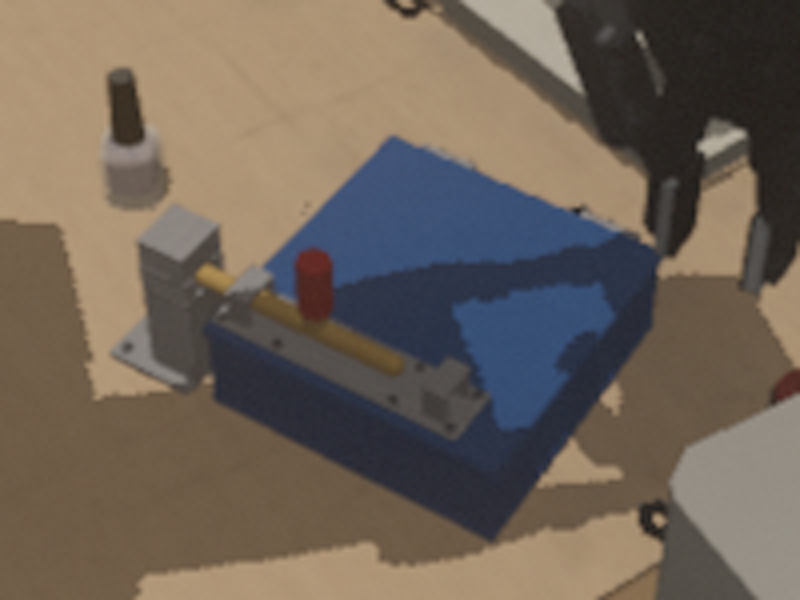

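View pics/top6.png

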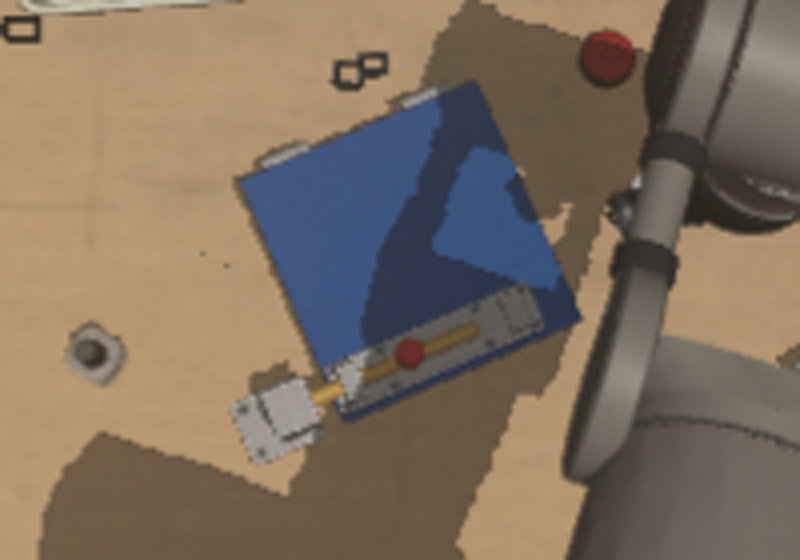

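Run:
```python
from h import *
f=lambda u,v:(u/4+210-.375,v/4+200-.375)
g=lambda u,v:(u/4+230-.375,v/4+180-.375)
X,e=tri(f(314.5,256),g(409,351));print("knobtop",Cf(X)*1e3,e)
for n in("scene","top"):
  for k,zt in(("2",.113),("6",.107)):
    p=np.load(n+k+".npz")["p"];h=cv2.cvtColor(p,cv2.COLOR_RGB2HSV)
    m=(((h[...,0]<8)|(h[...,0]>172))&(h[...,1]>110)).astype(np.uint8)
    N,l,s,c=cv2.connectedComponentsWithStats(m)
    for i in range(1,N):
        if s[i,4]>20 and 280<c[i][0]<350 and 235<c[i][1]<300: print(n,k,c[i],s[i],Cf(onz(n,*c[i],(zt-.015) if n=="scene" else zt-.003))*1e3)
```

```text
knobtop [-55.6822  26.8736 106.9483] 0.00042826451650863304
scene 2 [302.3806 273.2463] [298 265   9  18 134] [-54.9401  -0.7379  98.    ]
scene 6 [288.176 270.744] [284 263   9  17 125] [-58.1332  26.2466  92.    ]
top 2 [342.725 261.75 ] [340 258   7   8  40] [-54.0716  -0.3531 110.    ]
top 6 [332.1282 267.8718] [329 265   7   7  39] [-56.6318  26.5031 104.    ]
```

Arm travel (30.6 mm) and image displacement (26.9 mm) differ. I'll check whether the bolt crept back on release by comparing the pictures before and after it.

Run:
```python
import cv2,numpy as np
a=np.load("scene5.npz")["p"];b=np.load("scene6.npz")["p"]
A=a[255:305,255:325][:,:,::-1];B=b[255:305,255:325][:,:,::-1]
o=np.vstack([cv2.resize(q,None,fx=8,fy=6,interpolation=cv2.INTER_CUBIC) for q in(A,B)])
cv2.imwrite("pics/cmp56.png",o[:600])
for k in "1 2 3 4 5 6".split():
    p=np.load("scene%s.npz"%k)["p"];h=cv2.cvtColor(p,cv2.COLOR_RGB2HSV)
    m=(((h[...,0]<8)|(h[...,0]>172))&(h[...,1]>110)).astype(np.uint8)
    N,l,s,c=cv2.connectedComponentsWithStats(m)
    for i in range(1,N):
        if s[i,4]>20 and 270<c[i][0]<350 and 235<c[i][1]<300: print(k,c[i],s[i])
```

```text
1 [302.17931034 273.24827586] [298 265   9  18 145]
2 [302.38059701 273.24626866] [298 265   9  18 134]
3 [302.01351351 273.17567568] [298 265   9  18 148]
4 [300.94736842 278.01052632] [298 270   7  18  95]
5 [285.90243902 270.14634146] [283 262   6  18  82]
6 [288.176 270.744] [284 263   9  17 125]
```

View pics/cmp56.png

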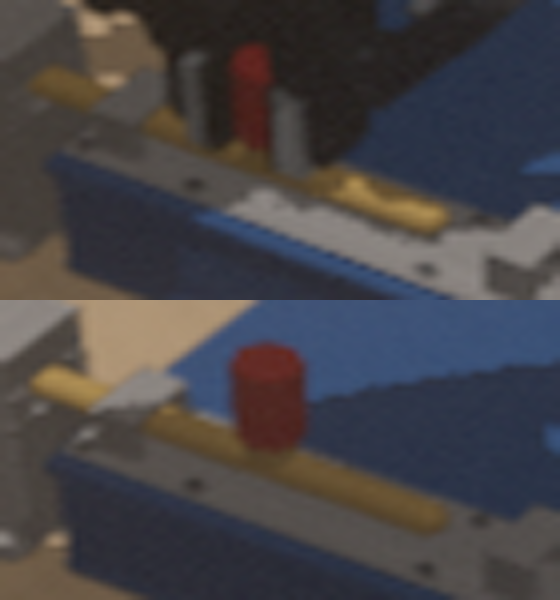

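Run:
```python
from h import *
r.hold(.3); st(); r.finish_job()
```

```text
t28.69 case [ -49.7754 -149.2624  219.9629] F [0.4754 0.3484 0.6381] w0.0272
the job is handed in; nothing more can be done
```

The case is closed and the job is handed in at 28.7 s; it reports no verdict. I lowered the lid onto its seal with the closed fingertips. Then I gripped the knob, pressed the lid onto the rim with about 16.5 N, and slid the bolt until it met a firm stop at about 9.5 N above sliding friction. Finally I eased the load onto the bolt and let go.

**What the last checks showed**
- **Lid:** the bolt alone holds it at about 0.014 rad in both views, inside the 0.03 limit.
- **Bolt:** the rod is in the keeper's socket. Pictures before and after release show no creep beyond about 1 px, roughly 1.5 mm at most.
- **Robot:** it is clear of everything, with force readings at noise level.
- **Bystanders:** the bottle and the oil cup stand where they were in the pictures. The loupe was partly hidden by the arm in the last view, so I did not check it fully; the gripper stayed well away from it.

**What disagreed:** the arm travelled 30.6 mm with the knob, but the images give the knob about 27 mm of travel. I put this down to the knob sitting off-centre when the jaws closed on it. Both values fall in the expected 26 to 36 mm, and both are well past the socket's mouth. I did not see the tip on the buffer directly; that rests on the felt stop and the travel.

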